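Load the tall lens tube into the lens meter's light-tight push-latch drawer

ROBOT

A 6-joint arm with a two-finger parallel gripper is mounted at the origin on a cart in front of the work surface, level with it; the furniture and walls round the work are solid. World frame = base frame: x ahead of the robot, y to its left, z up, the work surface at z = 0. Lengths are in mm, angles in rad, forces in N, time in s.
With the tool pointing down it reaches from about 350 to 875 mm from the base axis. Payload 4.2 kg.
Tool frame: the origin (TCP) lies at the very end of the fingers, on their centre line; the grasp point (between the pads) lies 19 mm behind it (bot.grip_point_offset is the distance from the TCP to the grasp point, in mm); z points along the fingers, y is the line along which they close (so a half turn about z gives the same grasp; the last joint's range is limited). The gripper opens to 85 mm and grips with 20 to 120 N. Pads are 22 mm wide; open, the fingers measure 114 mm over their backs; the gripper's body (76 mm by 85 mm) begins 54 mm behind the grasp point. The pads swing forward as they close: fully open they stand 13 mm farther back than shut.
Start: joints at [1.446, 0.385, 0.008, 0, -1.194, -0.259], TCP at [233.996, 579.521, 231.312] pointing down, gripper open.
Joint ranges: [-3.14, 3.14], [-1.21, 2.06], [-1.07, 1.41], [-3.16, 2.05], [-2.99, -0.16], [-3.1, 3.1]. Speed limits (rad/s): [2.79, 2.79, 3.14, 3.14, 3.14, 3.14].

INTERFACE

Orientations are given as a rotation vector (axis times angle).
In Python, from cell import observe, cams, bot gives the robot as it stands. The module is installed in compiled form; this text tells all that it offers.
- The arm moves only by the tool move_arm, never from a script. Its argument "moves" is text: rows parted by semicolons, each of 7 numbers parted by spaces: the shift along the tool's x, y, z in cm, then the turn, a rotation vector about the tool's x, y, z in rad, then the opening, from 0 (shut) to 1 (fully open). A call has 1 to 20 rows; each row shifts and turns the commanded pose from where the row before left it, along the tool's axes as they then stand; what a row does not reach is not made up. A row lasts 1/8 s, in which the tool goes at most 62.5 mm and 10.7 degrees, less where a joint would pass 70% of its speed; a pose out of reach is approached as far as the arm can. A call with a gripper value outside its range is refused whole. The fingers move at their own pace and stop on an object; "force" is the grip in N (left out, the last holds). Time passes only in rows, so rows that do not move let the fingers close. It gives the time, the measured TCP pose, the force, the opening and the grip force at its end, in the units of the state.
- observe(): the state, without advancing time (a new reading comes with each control period).
- cams.capture(name): name is "scene" or "side" or "wrist"; returns a dict with "color" (420x560x3 uint8, red, green, blue), "fx", "fy", "cx", "cy" (pixels), "dist" ([k1, k2, p1, p2, k3] as OpenCV has them; the pictures are not rectified), "R" (3x3) and "t" (3): a world point X has camera coordinates R X + t. Camera axes: x right, y down, z forward; pixel columns grow to the right and rows downward; lengths in mm; the calibration is good to about 2 mm. A picture is of the moment at which its call begins. There is no depth.
- bot.sign_off(): hands the job in; it is judged then, once.
The state is a dict: "time_s": time; "qpos": joint angles; "joint_vel": joint speeds; "joint_torque": joint torques, N m; "ee_pos": TCP position; "ee_rot": TCP orientation; "wrist_force": force on the tool from outside, world axes, zero at the start; "torque": the same for the moment, N m; "opening": finger opening in mm; "grip_force": force on a finger pad.
Only numpy, scipy, OpenCV 4.12 (cv2) and the standard library are available. Lean on these libraries where they do the work, as an engineer would, in place of code of your own. Each camera call takes 0.05 s, during which the arm holds its last target. There are 200 camera calls.

TASK

Load the tall black lens tube into the lens meter for a measurement: press the meter's handle-less drawer front in until its touch catch lets go and the drawer springs out, stand the tube upright and fully home in the round nest inside the drawer, then press the drawer in again until the catch holds it and it stays shut on its own. The catch and optics are delicate, so feel for the end of the catch's travel and never press on the meter, its drawer or its nest with more than 20 N; leave the short lens tube and the other loose parts where they are.

Things in the scene. Friction and masses are not known exactly. Their poses are not given: they have to be found in the camera images.
- meter: Lens meter: light grey instrument box 170 deep (x), 150 wide (y), 84 high, dark hood at the back of its top up to 100, round detector cap on top up to 102; screwed to the table. Origin: centre of its underside. Its +x points from its front to its back, z up. The only thing on its front is the dark drawer front; the face of the box behind it lies at x = -85.
- drawer (a joint): Travel of the drawer out of the meter along the meter's -x, in m: 0 = held shut by the catch, 0.085 = sprung out to its stop. A spring drives it out with 6 N at 0, 3 N at 0.085. Let go past the catch point it runs out (opening) or is held at 0 (closing); pressed less, it returns. No handle; it cannot be pulled open.
- front (a point): Centre of the drawer front's outer face, 47 above the table, in a thin ring mark 30 across; axes as the meter's: press along +x. Plate 138 wide, 8 to 82 above the table, 14 thick, 16 off the box when shut. The catch trips at a hidden depth, 2 to 11 mm further in than 0 (deepest when shutting); a rubber-backed stop (about 10 N per mm) follows 1 to 4 mm on. Press slowly to some 12 N, then back off.
- nest (a point): Centre of the floor of the round nest in the drawer, 19 above the table; axes as the meter's; moves with the drawer. Hole 33.6 across, 11 deep, rim bevelled 3 wide, its top 30 above the table. It lies 63 behind the drawer's outer face; with the drawer out it is 49 from the front plate and 52 from the box. Tray sides 30 high; a dark hood reaches 24 back from the front plate, up to 72 high.
- tall_tube: Tall plain black lens tube, a hollow cylinder standing on end, 30 across, 52 high, about 0.05 kg. Origin: centre of its underside; z along its axis, up. This one goes into the nest.
- short_tube: Short plain black lens tube, 30 across, 30 high, standing on end near the tall one (either may be on the left); origin at the centre of its underside. Leave alone.
- lens_case: Round black lens case 39 across, 16 high, lying flat; origin at the centre of its underside. Leave alone.
- cube: Black beam-splitter cube 39 x 39 x 40 with green windows; origin at the centre of its underside. Leave alone.
- ring: Brass-coloured adapter ring 40 across, 9 high, lying flat; origin at the centre of its underside. Leave alone.
- beam_screen: Fixed obstacle right of the meter: square white screen, 130 x 130, on a post, its plate in the x-z plane, 196 to 324 above the table; foot 65 long. Origin on the table near its post. It takes up x 0.40 to 0.53, y -0.43 to -0.37 in the world, never moves.
- camera_head: Fixed obstacle left of the meter: black camera on two post stands, up to 257 high. Takes up x 0.40 to 0.54, y -0.06 to 0.05 in the world, never moves; lift over it or pass in front of it. Origin on the table near its taller post.
- mirror_stand: Fixed small mirror mount on a post, 65 x 54, 133 high, standing behind the camera; origin at the centre of its underside. Never moves.
- laser_head: Fixed red laser box behind the tubes, 172 high, from x 0.61 to 0.83 and y 0.07 to 0.30 in the world; origin at the centre of its underside. Never moves.
There are look-alikes about, which are no part of the job. What is shaped like the tall_tube but orange or pink is not meant.

How it is judged:
By the outcome, as a careful person would: the job done as asked, in the order asked, and still so for the second after the job is handed in, with the robot touching nothing.
It also fails if it takes over 72 s, if anything falls off the work surface, if the arm or the gripper's body presses on something with over 40 N, if the wrist force passes 120 N, or if a joint passes its speed limit or range.

## Working session

There is one attempt and no reset: what is moved stays moved. The work goes in short steps, Python scripts to look and compute and a tool call to move; the robot and the scene stay as the last step left them, time stands still between calls to the robot, and variables do not carry over. Pictures are saved under pics/ and viewed, at most 13 in all, crops included, and the job is handed in when it is done.

Besides the shell and the picture viewer there is one more tool, called after ">>>" as name(argument=value, ...), one argument or row to a line, values as JSON. move_arm: Moves the arm, as the interface text tells. Its arguments: {"type":"object","properties":{"moves":{"type":"string"},"force":{"type":"number"}},"required":["moves"]}

```bash
mkdir -p pics
cat > h.py <<'E'
import numpy as np,cv2
from cell import observe,cams,bot
def cap(n,f=None):
    c=cams.capture(n)
    if f: cv2.imwrite('pics/'+f,c['color'][:,:,::-1])
    return c
def K(c): return np.array([[c['fx'],0,c['cx']],[0,c['fy'],c['cy']],[0,0,1.]])
def ray(c,u,v):
    p=cv2.undistortPoints(np.array([[[u,v]]],float),K(c),np.array(c['dist'],float))[0,0]
    R=np.array(c['R']);t=np.array(c['t']);return -R.T@t,R.T@np.array([p[0],p[1],1])
def onz(c,u,v,z):
    o,d=ray(c,u,v);return o+d*(z-o[2])/d[2]
def proj(c,X):
    return cv2.projectPoints(np.array(X,float).reshape(-1,1,3),cv2.Rodrigues(np.array(c['R'],float))[0],np.array(c['t'],float),K(c),np.array(c['dist'],float))[0][:,0]
E
python3 - <<'E'
from h import *
a=[cap(n) for n in('scene','side','wrist')]
for n,c in zip('abc',a): cv2.imwrite(f'pics/{n}0.png',c['color'][:,:,::-1]); print(-np.array(c['R']).T@c['t'],c['R'][2])
print(observe())
E
```

```text
[-361.61740219 -815.93430035  908.80493192] [ 0.62344724  0.5469629  -0.5586995 ]
[ 395.41960513 1072.99258043  719.63982795] [ 0.13478413 -0.84994556 -0.50933857]
[298.71649162 554.29382035 373.40018214] [-0.25235153  0.09993326 -0.96246145]
{'time_s': 0.15, 'qpos': array([ 1.44560335e+00,  3.85384319e-01,  6.92495342e-03, -3.44405808e-04,
       -1.19399890e+00, -2.58585461e-01]), 'joint_vel': array([ 0.00067473, -0.00237645,  0.00188088,  0.00231553, -0.00118869,
       -0.0023213 ]), 'joint_torque': array([-1.24687508e-04, -3.92677975e+01,  1.88581359e+01,  4.18860689e+00,
       -3.44061758e-03,  4.95516588e-07]), 'ee_pos': array([233.847801  , 579.12354989, 230.46556105]), 'ee_rot': array([ 3.08224408e+00, -5.99020386e-01, -3.27594512e-04]), 'wrist_force': array([-0.09815958,  0.70380056,  0.05485279]), 'torque': array([-0.0789083 ,  0.02083615,  0.02537654]), 'grip_force': 0.0, 'opening': 85.56344157971559}
```

View pics/a0.png

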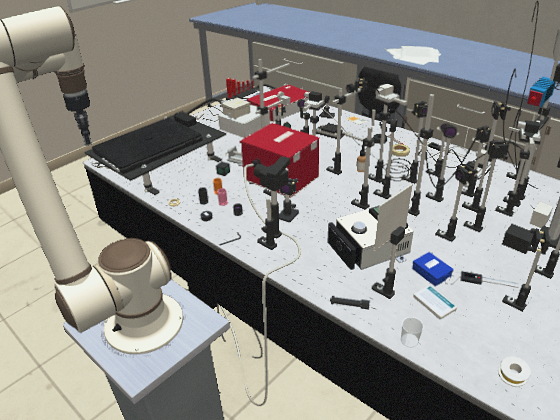

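View pics/b0.png

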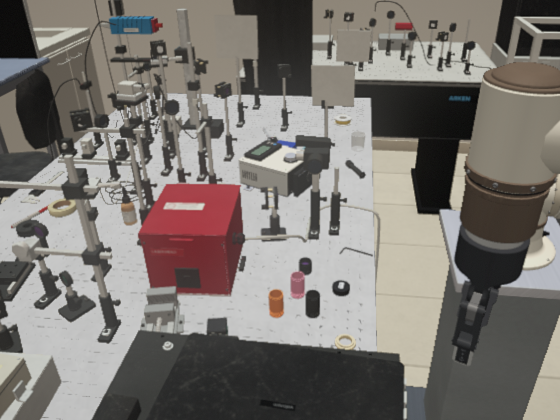

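Scene view: tall black tube candidates at (203,195) (black, tall), short black (238,209), lens case (207,215), orange (217,184), pink (222,197), cube (222,168). In the side view tall is at (313,303), short (306,266), case (341,287). The meter is at (370,235), with its dark drawer front at (341,245). I choose the tall black one and check it in a close crop.

```bash
cat > m.py <<'E'
from h import *
a=cap('scene');b=cap('side')
def blob(c,u,v,w=22,th=60):
    g=c['color'].max(2);m=(g<th).astype(np.uint8);n,l,s,ce=cv2.connectedComponentsWithStats(m)
    best=min((i for i in range(1,n) if s[i][4]>20),key=lambda i:np.hypot(*(ce[i]-[u,v])));return ce[best],s[best]
def tri(p,q):
    (o1,d1),(o2,d2)=ray(a,*p),ray(b,*q)
    s=np.linalg.lstsq(np.c_[d1,-d2],o2-o1,rcond=None)[0]
    x,y=o1+d1*s[0],o2+d2*s[1];return (x+y)/2,np.linalg.norm(x-y)
for n,p,q in(('tall',(203,195),(313,303)),('short',(238,209),(306,266)),('case',(207,215),(341,287))):
    P,s=blob(a,*p);Q,t=blob(b,*q);print(n,P,s,Q,t,*tri(P,Q))
i=lambda c,x,y,w,h,k:cv2.resize(c['color'][y:y+h,x:x+w,::-1],None,fx=k,fy=k,interpolation=cv2.INTER_CUBIC)
A=i(a,320,180,100,100,4);B=i(a,160,150,100,100,4)
cv2.imwrite('pics/crop1.png',np.hstack([B,A]))
E
python3 m.py
```

```text
tall [202.7826087  195.73913043] [199 188   9  16 115] [312.42666667 303.60666667] [306 291  13  26 300] [459.08722727 296.84723323  25.95707198] 0.9244738794057765
short [237.50684932 209.46575342] [234 204   8  12  73] [305.69892473 266.09677419] [300 259  11  15  93] [487.55429909 158.71870518  14.31592865] 2.6250724472528857
case [206.6        216.70909091] [201 212  11   9  55] [340.64341085 289.34883721] [333 282  16  14 129] [404.73943798 219.12745453   3.89161595] 1.6783204382293335
```

View pics/crop1.png

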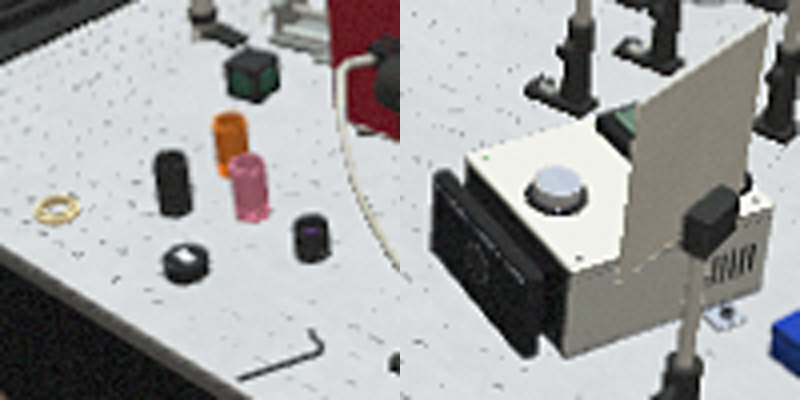

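Run:
```python
from h import *
a=cap('scene');b=cap('side')
for n,u,v,z in(('FL',337,218.8,84),('FR',364.5,247.5,84),('FRb',361.5,268.8,0),('cap',359.7,227,102),('ring',339.5,245.5,47),('BR',412.5,232,84),('plateTL',329.5,224,82),('plateTR',353,253,82)):
    print(n,onz(a,u,v,z).round(1))
g=lambda c,x,y,w,h,k:cv2.resize(c['color'][y:y+h,x:x+w,::-1],None,fx=k,fy=k,interpolation=cv2.INTER_CUBIC)
cv2.imwrite('pics/crop2.png',np.hstack([g(b,230,120,130,120,5)]))
```

```text
FL [ 574.8 -177.3   84. ]
FR [ 515.3 -312.4   84. ]
FRb [ 520.3 -306.6    0. ]
cap [ 563.  -263.3  102. ]
ring [ 517.2 -229.8   47. ]
BR [ 658.7 -380.4   84. ]
plateTL [ 542.7 -174.    82. ]
plateTR [ 478.7 -300.    82. ]
```

View pics/crop2.png

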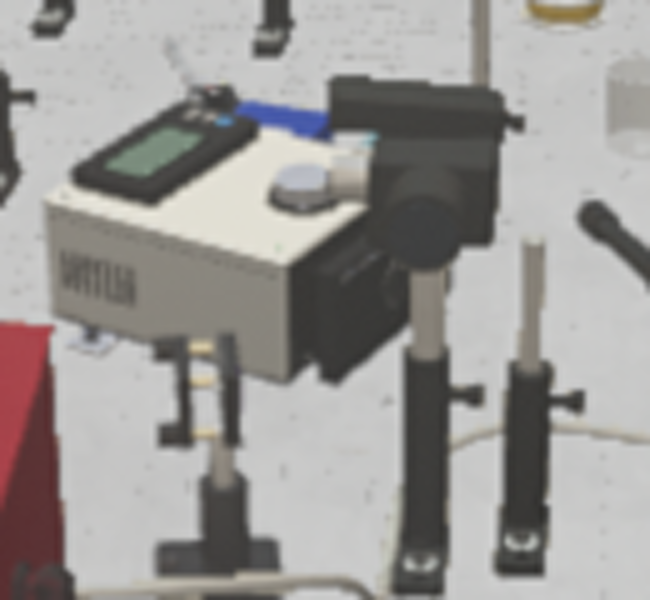

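Crop shows the tall black tube (left group), checked: its mid-height triangulates to z=26, as it should for 52 high. Meter yaw is about -24.5°, ring near (517,-231,47). The side crop shows the box and the drawer partly behind the camera head. I'll go up and over it to look from above.

>>> move_arm(
  moves="0 0 -5 0 0 0 0;0 0 -5 0 0 0 0;3.75 4.6 0 0 0 0 0;3.75 4.6 0 0 0 0 0;3.75 4.6 0 0 0 0 0;3.75 4.6 0 0 0 0 0;3.75 4.6 0 0 0 0 0;3.75 4.6 0 0 0 0 0;3.75 4.6 0 0 0 0 0;3.75 4.6 0 0 0 0 0;3.75 4.6 0 0 0 0 0;3.75 4.6 0 0 0 0 0;3.75 4.6 0 0 0 0 0;3.75 4.6 0 0 0 0 0;3.75 4.6 0 0 0 0 0;3.75 4.6 0 0 0 0 0;0 0 0 0 0 0 0;0 0 0 0 0 0 0",
)

```text
time_s: 2.6
ee_pos: [479.3, -214.3, 331.0]
ee_rot: [-3.083, 0.6, 0.001]
wrist_force: [-0.2, -0.4, 0.3]
opening: -0.2
grip_force: 0.0
```

Run:
```python
from h import *
c=cap('wrist','w1.png');s=observe();print(s['ee_pos'],s['ee_rot'],c['fx'],-np.array(c['R']).T@c['t'],c['R'][2],s['wrist_force'])
```

```text
[ 479.38814687 -213.6657689   331.40766591] [-3.08391943e+00  5.98295361e-01 -4.80394524e-05] 306.66878753919235 [ 544.2439239  -239.35982443  474.04593713] [-0.25230638  0.10222493 -0.96223259] [-0.28023881  0.35273228  0.27483931]
```

View pics/w1.png

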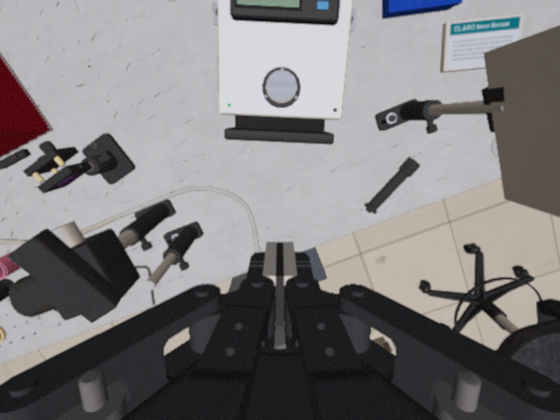

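Wrist view shows the white box front edge from about (219,113) to (342,118), the dark plate from (225,132) to (333,137), and the cap at (281,87). The screen is at right, clear of the path.

```bash
cat > w.py <<'E'
from h import *
c=cap('wrist');im=c['color']
cap_=onz(c,281,87,102)
# box front edge: for each column, last bright row above plate; plate: dark rows extents
g=im.max(2).astype(int)
P=[];Q=[]
for u in range(228,332,4):
    col=g[90:160,u]
    br=np.where(col<150)[0]
    e=90+br[br>10][0]; P.append(onz(c,u,e-.5,84)[:2])
    d=np.where(col<70)[0]; Q.append((u,90+d[-1]+.5))
def line(P):
    P=np.array(P,np.float32);l=cv2.fitLine(P,cv2.DIST_HUBER,0,.01,.01).ravel();return l
l=line(P);print('box edge',l,'angle',np.degrees(np.arctan2(l[1],l[0])))
for z in(82,8):
    k=line([onz(c,u,v,z)[:2] for u,v in Q]);print('plate z',z,k,np.degrees(np.arctan2(k[1],k[0])))
m=((g<75)).astype(np.uint8)[122:148];cols=np.where(m[:,200:360].sum(0)>=5)[0]+200;print('plate cols',cols.min(),cols.max(),Q[0],Q[-1])
print('plate ends',onz(c,cols.min(),131,82),onz(c,cols.max(),135,82))
r=[np.where(g[v,200:370]>180)[0]+200 for v in(106,)][0];
print('cap',cap_)
E
python3 w.py
```

```text
box edge [ 4.1059077e-01  9.1181976e-01  5.4548499e+02 -2.4211349e+02] angle 65.75805
plate z 82 [ 4.1452569e-01  9.1003764e-01  5.2438354e+02 -2.1687791e+02] 65.51055
plate z 8 [ 4.1452524e-01  9.1003782e-01  5.2064661e+02 -2.1277373e+02] 65.510574
plate cols 226 332 (228, np.float64(138.5)) (328, np.float64(142.5))
plate ends [ 554.75049476 -171.24881096   82.        ] [ 500.79027807 -291.87953281   82.        ]
cap [ 574.96399697 -253.00351305  102.        ]
```

>>> move_arm(
  moves="0 -0.35 -0 0 0 0.04 0;0 0 5 0 0 0 0;0 0 5 0 0 0 0;0 0 5 0 0 0 0;0 0 5 0 0 0 0;0 0 5 0 0 0 0;0 0 2.5 0 0 0 0;0 0 1.1 0 0 0 0;1 0 0 0 0 0 0;1 0 0 0 0 0 0;0.3 0 0 0 0 0 0;0 0 0 0 0 0 0",
)

```text
time_s: 4.2
ee_pos: [502.5, -220.6, 45.9]
ee_rot: [-3.071, 0.661, -0.002]
wrist_force: [-0.1, 0.3, 0.7]
opening: 0.2
grip_force: 0.0
```

>>> move_arm(
  moves="0.15 0 0 0 0 0 0;0.15 0 0 0 0 0 0;0.15 0 0 0 0 0 0;0.1 0 0 0 0 0 0;0 0 0 0 0 0 0",
)

```text
time_s: 4.82
ee_pos: [507.0, -222.7, 45.3]
ee_rot: [3.071, -0.661, -0.0]
wrist_force: [0.3, -0.3, -0.1]
opening: -0.1
grip_force: 0.0
```

>>> move_arm(
  moves="0.1 0 0 0 0 0 0;0.1 0 0 0 0 0 0;0.1 0 0 0 0 0 0;0 0 0 0 0 0 0",
)

```text
time_s: 5.32
ee_pos: [507.8, -223.4, 45.0]
ee_rot: [-3.071, 0.661, 0.007]
wrist_force: [-4.8, 3.9, 3.1]
opening: -0.0
grip_force: 2.9
```

>>> move_arm(
  moves="0.1 0 0 0 0 0 0;0.1 0 0 0 0 0 0;0 0 0 0 0 0 0",
)

```text
time_s: 5.7
ee_pos: [509.6, -224.1, 45.0]
ee_rot: [-3.071, 0.661, 0.007]
wrist_force: [-4.3, 3.5, 3.0]
opening: -0.1
grip_force: 3.0
```

>>> move_arm(
  moves="0.1 0 0 0 0 0 0;0.1 0 0 0 0 0 0;0 0 0 0 0 0 0",
)

```text
time_s: 6.08
ee_pos: [511.2, -224.9, 45.0]
ee_rot: [-3.071, 0.661, 0.007]
wrist_force: [-5.2, 3.6, 4.0]
opening: 0.1
grip_force: 3.1
```

>>> move_arm(
  moves="0.1 0 0 0 0 0 0;0.05 0 0 0 0 0 0;0 0 0 0 0 0 0",
)

```text
time_s: 6.45
ee_pos: [512.6, -225.5, 45.0]
ee_rot: [-3.071, 0.661, 0.007]
wrist_force: [-5.4, 3.5, 3.9]
opening: -0.2
grip_force: 3.2
```

>>> move_arm(
  moves="0.1 0 0 0 0 0 0;0.05 0 0 0 0 0 0;0 0 0 0 0 0 0",
)

```text
time_s: 6.82
ee_pos: [513.4, -225.9, 45.0]
ee_rot: [-3.071, 0.662, 0.009]
wrist_force: [-5.7, 4.4, 4.9]
opening: -0.1
grip_force: 3.8
```

>>> move_arm(
  moves="0.05 0 0 0 0 0 0;0.05 0 0 0 0 0 0;0 0 0 0 0 0 0",
)

```text
time_s: 7.2
ee_pos: [513.6, -226.1, 44.9]
ee_rot: [-3.07, 0.662, 0.012]
wrist_force: [-7.6, 6.1, 6.3]
opening: -0.2
grip_force: 4.6
```

>>> move_arm(
  moves="0.05 0 0 0 0 0 0;0.03 0 0 0 0 0 0;0 0 0 0 0 0 0",
)

```text
time_s: 7.58
ee_pos: [513.7, -226.2, 44.8]
ee_rot: [-3.07, 0.662, 0.014]
wrist_force: [-7.9, 6.3, 7.2]
opening: -0.1
grip_force: 5.2
```

Stalled at the stop at ~12 N; back off and look.

>>> move_arm(
  moves="-0.5 0 0 0 0 0 0;-1 0 0 0 0 0 0;-1.5 0 0 0 0 0 0;-2 0 0 0 0 0 0;-2 0 0 0 0 0 0;-2 0 0 0 0 0 0;-2 0 0 0 0 0 0;0 0 -4 0 0 0 1;0 0 -5 0 0 0 1;0 0 -5 0 0 0 1;0 0 -5 0 0 0 1;2 0 -5 0 0 0 1;3 0 -5 0 0 0 1;0 0 0 0 0 0 1;0 0 0 0 0 0 1",
)

```text
time_s: 9.45
ee_pos: [462.8, -202.6, 334.8]
ee_rot: [-3.071, 0.661, -0.001]
wrist_force: [-0.7, -0.4, -1.6]
opening: 85.6
grip_force: 0.0
```

Run:
```python
from h import *
c=cap('wrist','w2.png');s=observe();print(s['ee_pos'],s['ee_rot'],s['wrist_force'])
X=np.array([.911,-.412,0]);Y=np.array([.412,.911,0])
print(proj(c,[482*X+6.4*Y+[0,0,82],545*X+6.4*Y+[0,0,30]]))
```

```text
[ 462.36919411 -202.59068125  334.31435877] [-3.07112628e+00  6.60686002e-01  1.40585748e-03] [ 0.28930407 -0.05624517 -0.04800984]
[[280.09432438 191.06469584]
 [280.06287227 139.8740927 ]]
```

View pics/w2.png

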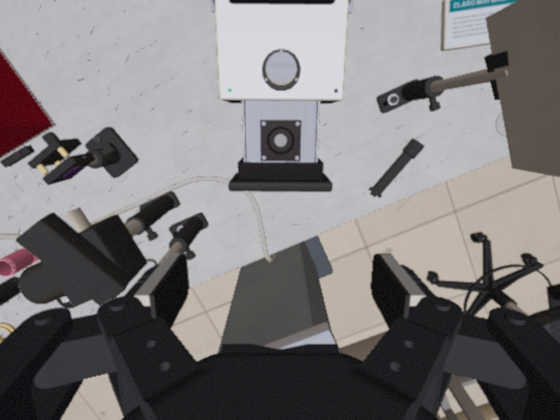

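The drawer is out, with the nest at about (281,140), where predicted (280,140). Next I refine the nest and travel to the tube.

Run:
```python
from h import *
c=cap('wrist');g=c['color'].max(2)
r=g[110:170,250:312];m=(r<75).astype(np.uint8)
n,l,s,ce=cv2.connectedComponentsWithStats(m)
for i in range(1,n):
    if s[i][4]>100: print(s[i],ce[i]+[250,110])
h=(r>95).astype(np.uint8);n,l,s,ce=cv2.connectedComponentsWithStats(h)
for i in range(1,n):
    p=ce[i]+[250,110]
    if 4<s[i][4]<200: print('bright',s[i],p,onz(c,*p,19 if np.hypot(*(p-[281,140]))<8 else 30))
```

```text
[  11   10   39   40 1232] [279.9375     139.16720779]
[  0  52  62   8 454] [279.68942731 165.82378855]
bright [ 24  23  13  14 148] [279.96621622 139.36486486] [ 498.22812683 -218.50429755   19.        ]
```

>>> move_arm(
  moves="-2.3 -5.05 0 0 0 0 1;-2.3 -5.05 0 0 0 0 1;-2.3 -5.05 0 0 0 0 1;-2.3 -5.05 0 0 0 0 1;-2.3 -5.05 0 0 0 0 1;-2.3 -5.05 0 0 0 0 1;-2.3 -5.05 0 0 0 0 1;-2.3 -5.05 0 0 0 0 1;-2.3 -5.05 0 0 0 0 1;0 0 0 0 0 0 1;0 0 0 0 0 0 1",
)

```text
time_s: 10.92
ee_pos: [460.7, 296.2, 334.4]
ee_rot: [3.07, -0.659, -0.001]
wrist_force: [-0.1, -0.7, -0.5]
opening: 85.6
grip_force: 0.0
```

Run:
```python
from h import *
c=cap('wrist','w3.png');s=observe();print(s['ee_pos'],s['ee_rot'],proj(c,[[459,297,0],[459,297,52],[487.5,158.7,15]]))
```

```text
[460.8915485  295.70519595 334.85956465] [ 3.07018091e+00 -6.60938156e-01 -6.42885419e-04] [[279.64986015 165.54832334]
 [279.75729502 171.09360053]
 [359.21148849 109.53439178]]
```

View pics/w3.png

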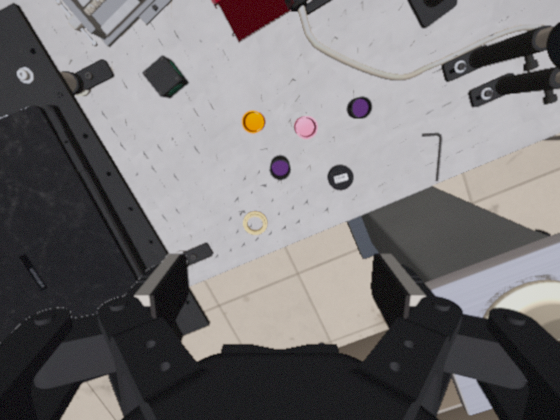

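Tall tube (280,167), pink (305,127), orange (254,122), short (360,107), case (340,177), ring (255,222). The tall tube agrees with the scene/side triangulation (predicted 280,168); its neighbours are clear of fingers that close along image-horizontal.

Run:
```python
from h import *
c=cap('wrist');im=c['color'].astype(int);r=im[145:190,262:300]
m=(r[:,:,1]<90).astype(np.uint8)
n,l,s,ce=cv2.connectedComponentsWithStats(m)
for i in range(1,n):
    if s[i][4]>60: p=ce[i]+[262,145];print(s[i],p,onz(c,*p,26))
P=proj(c,[[459+15*np.cos(t),297+15*np.sin(t),z] for z in(0,52) for t in np.arange(0,6.28,.1)]);print(P.min(0)-[262,145],P.max(0)-[262,145])
s=observe();print(s['ee_pos'])
```

```text
[  8  11  20  24 374] [279.56149733 167.61497326] [460.15587255 296.5775912   26.        ]
[ 6.95079511 11.16597423] [28.37511571 36.90156415]
[461.05260565 295.44333323 335.24707532]
```

>>> move_arm(
  moves="-0.1 -0.05 5 0 0 0 0.8;0 0 5 0 0 0 0.8;0 0 5 0 0 0 0.8;0 0 5 0 0 0 0.8;0 0 5 0 0 0 0.8;0 0 3 0 0 0 0.8;0 0 2 0 0 0 0.8;0 0 1.25 0 0 0 0.8;0 0 0 0 0 0 0.8",
  force=25,
)

```text
time_s: 12.15
ee_pos: [460.6, 296.6, 22.6]
ee_rot: [3.07, -0.662, -0.001]
wrist_force: [1.3, -0.1, 0.2]
opening: 68.2
grip_force: 0.0
```

>>> move_arm(
  moves="0 0 0 0 0 0 0;0 0 0 0 0 0 0;0 0 0 0 0 0 0;0 0 0 0 0 0 0;0 0 0 0 0 0 0;0 0 0 0 0 0 0",
)

```text
time_s: 12.9
ee_pos: [460.9, 297.8, 23.8]
ee_rot: [-3.071, 0.66, -0.001]
wrist_force: [-0.9, -1.4, 6.2]
opening: 29.2
grip_force: 25.1
```

>>> move_arm(
  moves="0 0 -1 0 0 0 0;0 0 -3 0 0 0 0;0 0 -5 0 0 0 0;0 0 -5 0 0 0 0;0 0 -5 0 0 0 0;0 0 -5 0 0 0 0;0 0 -5 0 0 0 0;0 0 -3 0 0 0 0;0 0 0 0 0 0 0",
)

```text
time_s: 14.02
ee_pos: [461.0, 298.0, 345.8]
ee_rot: [-3.066, 0.659, -0.005]
wrist_force: [0.1, -0.3, -1.4]
opening: 28.9
grip_force: 24.9
```

Run:
```python
from h import *
s=observe();print(s['ee_pos'],s['ee_rot'],s['wrist_force'],s['opening'],s['grip_force'])
c=cap('wrist','w4.png')
cv2.imwrite('pics/w4c.png',cv2.resize(c['color'][190:400,170:390,::-1],None,fx=2.7,fy=2.7))
R=cv2.Rodrigues(s['ee_rot'])[0];p=s['ee_pos']
for z in(-33,19):
  P=proj(c,[p+R@[15*np.cos(t),15*np.sin(t),0]+R[:,2]*z for t in np.arange(0,6.28,.05)]);print(z,((P.min(0)-[170,190])*2.7).round(),((P.max(0)-[170,190])*2.7).round())
```

```text
[461.02462318 297.95460711 345.84654178] [-3.06601844  0.65939269 -0.00498898] [ 0.11215967 -0.2808527  -1.36209599] 28.89017915975995 24.893687035655603
-33 [203. 194.] [403. 371.]
19 [230.  80.] [372. 212.]
```

View pics/w4c.png

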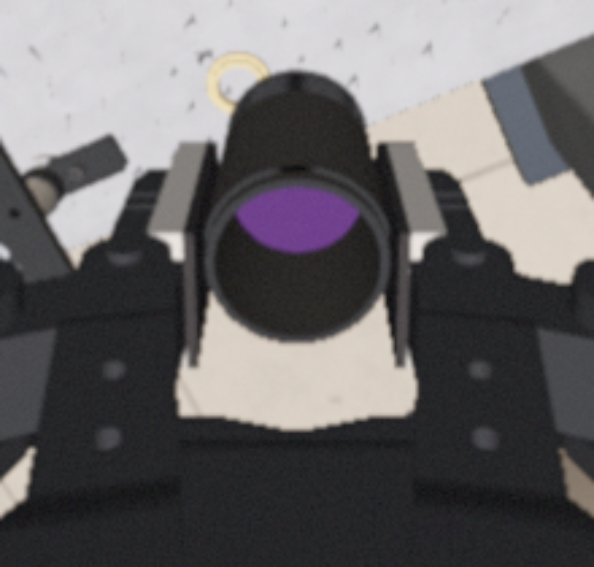

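The tube is held upright between the pads (top rim rows 170–341, cols 207–392 of the crop), with its bottom ~24 mm past the TCP.

Run:
```python
from h import *
s=observe();c=cap('wrist')
R=cv2.Rodrigues(s['ee_rot'])[0];p=s['ee_pos']
for dx in(-2,0,2):
 for z in(-28.2,23.8):
  P=proj(c,[p+R@[15*np.cos(t)+dx,15*np.sin(t),0]+R[:,2]*z for t in np.arange(0,6.28,.05)]);print(dx,z,((P.min(0)-[170,190])*2.7).round(),((P.max(0)-[170,190])*2.7).round())
T=np.array([498.4,-218.6,p[2]]);print(R.T@(T-p),R)
```

```text
-2 -28.2 [207. 192.] [398. 362.]
-2 23.8 [231.  82.] [370. 210.]
0 -28.2 [206. 180.] [399. 351.]
0 23.8 [231.  73.] [370. 202.]
2 -28.2 [206. 168.] [399. 340.]
2 23.8 [231.  64.] [370. 194.]
[247.04596681 454.75673919  -0.99104626] [[ 9.11513030e-01 -4.11270698e-01  6.40472966e-04]
 [-4.11271135e-01 -9.11510934e-01  1.96753388e-03]
 [-2.25390920e-04 -2.05684081e-03 -9.99997859e-01]]
```

>>> move_arm(
  moves="2.7 5.05 0 0 0 0 0;2.7 5.05 0 0 0 0 0;2.7 5.05 0 0 0 0 0;2.7 5.05 0 0 0 0 0;2.7 5.05 0 0 0 0 0;2.7 5.05 0 0 0 0 0;2.7 5.05 0 0 0 0 0;2.7 5.05 0 0 0 0 0;3 5.05 0 0 0 0 0;0 0 5 0 0 0 0;0 0 5 0 0 0 0;0 0 5 0 0 0 0;0 0 5 0 0 0 0;0 0 3 0 0 0 0;0 0 2 0 0 0 0;0 0 0 0 0 0 0",
)

```text
time_s: 16.12
ee_pos: [495.3, -217.6, 89.8]
ee_rot: [3.071, -0.661, -0.012]
wrist_force: [-0.0, -0.5, 0.1]
opening: 29.2
grip_force: 25.0
```

Run:
```python
from h import *
s=observe();c=cap('wrist','w5.png')
R=cv2.Rodrigues(s['ee_rot'])[0];p=s['ee_pos']
T=np.array([498.4,-218.6,19]);print(p,R.T@(T-p),s['wrist_force'],s['opening'])
X=np.array([.911,-.412,0]);Y=np.array([.412,.911,0])
n=np.array([498.4,-218.6,30]);print(proj(c,[n,n-49*X+69*Y+[0,0,52],n-49*X-69*Y+[0,0,52],n+52*X+75*Y+[0,0,54],n+52*X-75*Y+[0,0,54]]))
```

```text
[ 495.28518245 -217.62097537   89.8087512 ] [ 3.75543585 -0.5202921  70.78252483] [-0.04519871 -0.49450408  0.08226908] 29.2114765938191
[[280.3254521  216.52618378]
 [160.38476673 326.4545087 ]
 [400.88614186 326.10069082]
 [123.38282155 148.74408651]
 [438.24413135 148.60828945]]
```

View pics/w5.png

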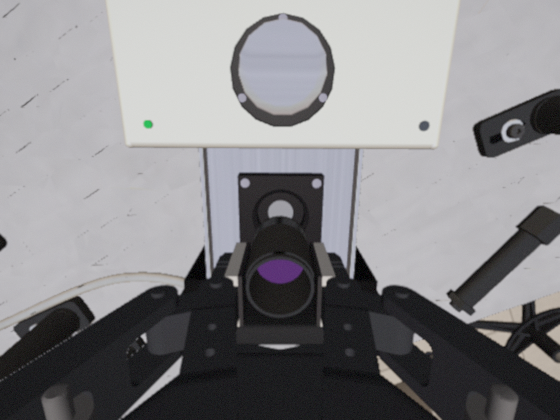

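Run:
```python
from h import *
c=cap('wrist');n=np.array([498.4,-218.6,30])
for r,z in((16.8,27),(19.8,30),(16.8,19)):
  P=proj(c,[[n[0]+r*np.cos(t),n[1]+r*np.sin(t),z] for t in np.arange(0,6.28,.05)]);print(r,z,P.min(0),P.max(0))
print(proj(c,[n-[0,0,11]]))
g=c['color'].max(2).astype(int);print(g[165:225,281].tolist());print(g[205,225:340].tolist())
b=cams.capture
```

```text
16.8 27 [257.12447816 193.6521625 ] [304.40473242 238.62090635]
19.8 30 [252.54871825 190.44379909] [309.02638133 244.09871086]
16.8 19 [257.86926603 190.98490575] [303.53706374 234.55703553]
[[280.70210748 213.21612786]]
[189, 188, 189, 189, 191, 189, 191, 190, 183, 139, 68, 21, 30, 45, 47, 49, 54, 48, 51, 51, 46, 47, 48, 46, 50, 45, 35, 29, 28, 41, 49, 49, 46, 50, 45, 51, 92, 149, 163, 166, 166, 165, 165, 164, 165, 166, 165, 163, 165, 160, 131, 80, 40, 31, 31, 33, 38, 35, 32, 36]
[192, 192, 191, 193, 192, 192, 193, 190, 188, 188, 187, 189, 190, 182, 134, 69, 47, 44, 50, 47, 49, 47, 48, 51, 47, 43, 48, 51, 45, 46, 45, 38, 27, 24, 31, 35, 41, 44, 49, 48, 46, 44, 48, 43, 49, 51, 82, 125, 154, 162, 165, 165, 165, 165, 163, 165, 166, 164, 165, 167, 167, 165, 164, 154, 132, 91, 55, 46, 46, 48, 48, 45, 46, 45, 47, 46, 36, 30, 28, 30, 32, 39, 44, 43, 48, 43, 47, 47, 49, 45, 47, 48, 46, 47, 46, 47, 49, 100, 163, 187, 189, 186, 186, 187, 188, 187, 189, 192, 190, 189, 186, 187, 187, 189, 191]
```

>>> move_arm(
  moves="0.3 -0.05 0 0 0 0 0;0 0 1 0 0 0 0;0 0 1 0 0 0 0;0 0 0.8 0 0 0 0;0 0 0.3 0 0 0 0;0 0 0 0 0 0 0",
)

```text
time_s: 16.98
ee_pos: [500.7, -218.8, 61.5]
ee_rot: [3.071, -0.661, -0.001]
wrist_force: [-0.2, -0.2, -0.4]
opening: 28.6
grip_force: 25.0
```

Run:
```python
from h import *
L=[]
for i in range(6):
    c=cams.capture('wrist');s=observe();L.append(s['ee_pos'])
print(np.array(L).round(1));p=np.mean(L,0);R=cv2.Rodrigues(s['ee_rot'])[0]
print(p,R.T@(np.array([498.4,-218.6,19])-p))
```

```text
[[ 500.9 -218.9   61.8]
 [ 501.  -218.9   62. ]
 [ 501.1 -218.8   62.1]
 [ 501.  -218.9   62.1]
 [ 501.  -218.8   62.1]
 [ 501.  -218.8   62.1]]
[ 501.00799246 -218.85391531   62.04014404] [-2.50652248  0.84799384 43.03856815]
```

>>> move_arm(
  moves="-0.27 0.08 0 0 0 0 0;0 0 0 0 0 0 0;0 0 0.4 0 0 0 0;0 0 0.2 0 0 0 0;0 0 0.15 0 0 0 0;0 0 0 0 0 0 0;0 0 0 0 0 0 0",
)

```text
time_s: 18.15
ee_pos: [498.1, -218.4, 54.4]
ee_rot: [3.071, -0.661, 0.0]
wrist_force: [-0.9, -0.7, -0.3]
opening: 29.1
grip_force: 25.0
```

>>> move_arm(
  moves="0 0 0.1 0 0 0 0;0 0 0.1 0 0 0 0;0 0 0.1 0 0 0 0;0 0 0 0 0 0 0",
)

```text
time_s: 18.65
ee_pos: [497.9, -218.4, 51.2]
ee_rot: [3.071, -0.661, -0.0]
wrist_force: [-0.9, 0.5, -0.6]
opening: 29.1
grip_force: 25.0
```

>>> move_arm(
  moves="0 0 0.1 0 0 0 0;0 0 0.1 0 0 0 0;0 0 0.1 0 0 0 0;0 0 0.1 0 0 0 0;0 0 0 0 0 0 0",
)

```text
time_s: 19.27
ee_pos: [497.9, -218.4, 47.2]
ee_rot: [3.071, -0.661, -0.0]
wrist_force: [1.0, 0.3, -0.4]
opening: 28.8
grip_force: 25.0
```

>>> move_arm(
  moves="0 0 0.1 0 0 0 0;0 0 0.1 0 0 0 0;0 0 0.05 0 0 0 0;0 0 0 0 0 0 0",
)

```text
time_s: 19.77
ee_pos: [498.0, -218.4, 44.8]
ee_rot: [3.071, -0.661, -0.0]
wrist_force: [0.4, 0.5, 0.2]
opening: 29.2
grip_force: 25.0
```

>>> move_arm(
  moves="0 0 0.1 0 0 0 0;0 0 0.05 0 0 0 0;0 0 0 0 0 0 0",
)

```text
time_s: 20.15
ee_pos: [498.0, -218.4, 43.3]
ee_rot: [3.071, -0.661, -0.0]
wrist_force: [-0.6, -0.2, -1.5]
opening: 29.1
grip_force: 25.0
```

>>> move_arm(
  moves="0 0 0.05 0 0 0 0;0 0 0.05 0 0 0 0;0 0 0 0 0 0 0",
)

```text
time_s: 20.52
ee_pos: [498.1, -218.5, 42.8]
ee_rot: [3.071, -0.66, 0.001]
wrist_force: [-1.4, 0.0, 4.8]
opening: 28.9
grip_force: 25.5
```

>>> move_arm(
  moves="0 0 -0.05 0 0 0 0.5;0 0 0 0 0 0 0.5;0 0 0 0 0 0 0.7;0 0 0 0 0 0 0.7;0 0 -2 0 0 0 0.7;0 0 -4 0 0 0 0.7;0 0 -5 0 0 0 0.7;0 0 -2 0 0 0 0.7;0 0 0 0 0 0 0.7;0 0 0 0 0 0 0.7",
)

```text
time_s: 21.78
ee_pos: [497.1, -218.1, 171.4]
ee_rot: [-3.071, 0.661, 0.004]
wrist_force: [-0.6, 1.1, -0.2]
opening: 59.7
grip_force: 0.0
```

Run:
```python
from h import *
s=observe();print(s['ee_pos'],s['wrist_force'])
c=cap('wrist');P={}
cv2.imwrite('pics/w6.png',cv2.resize(c['color'][100:350,150:410,::-1],None,fx=2.3,fy=2.3))
for z in(71,82,30):
  P=proj(c,[[498.4+15*np.cos(t),-218.6+15*np.sin(t),z] for t in np.arange(0,6.28,.05)]);print(z,((P.min(0)-[150,100])*2.3).round(),((P.max(0)-[150,100])*2.3).round())
```

```text
[ 497.10591136 -218.14943661  171.44716279] [-0.58029858  1.05436026 -0.16993595]
71 [258. 198.] [342. 278.]
82 [257. 205.] [344. 288.]
30 [264. 176.] [336. 246.]
```

View pics/w6.png

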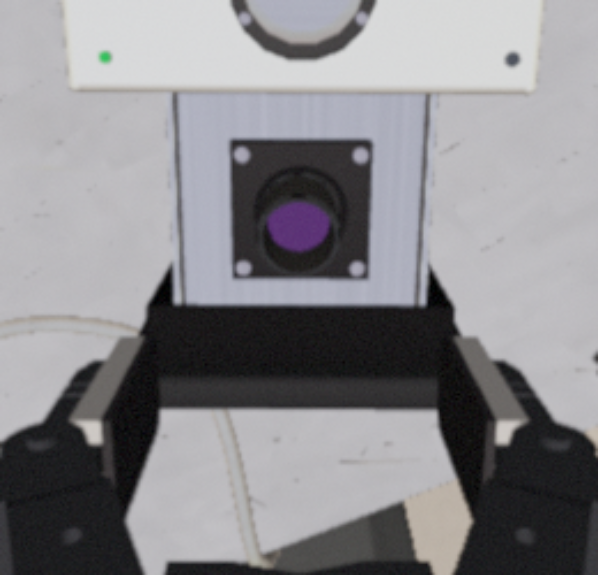

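The tube's rim sits at crop cols 257–342, rows 196–274, matching the prediction for a fully home tube (top at z=71). Now I shut the drawer.

>>> move_arm(
  moves="-2 0 0 0 0 0 0;-3.5 0 0 0 0 0 0;-3.4 0 0 0 0 0 0;0 0 0 0 0 0 0;0 0 4 0 0 0 0;0 0 4 0 0 0 0;0 0 3 0 0 0 0;0 0 1.4 0 0 0 0;0 0 0 0 0 0 0;0 0 0 0 0 0 0",
)

```text
time_s: 23.08
ee_pos: [417.5, -182.0, 48.9]
ee_rot: [3.071, -0.66, 0.001]
wrist_force: [0.8, 0.1, -0.4]
opening: -0.0
grip_force: 0.0
```

>>> move_arm(
  moves="0.3 0 0 0 0 0 0;0.3 0 0 0 0 0 0;0.3 0 0 0 0 0 0;0.2 0 0 0 0 0 0;0.2 0 0 0 0 0 0;0.2 0 0 0 0 0 0;0.2 0 0 0 0 0 0;0.2 0 0 0 0 0 0;0.2 0 0 0 0 0 0;0.2 0 0 0 0 0 0;0 0 0 0 0 0 0",
)

```text
time_s: 24.45
ee_pos: [437.4, -191.4, 48.5]
ee_rot: [3.071, -0.661, -0.002]
wrist_force: [-2.9, -0.0, -0.4]
opening: 0.1
grip_force: 1.6
```

>>> move_arm(
  moves="0.2 0 0 0 0 0 0;0.3 0 0 0 0 0 0;0.4 0 0 0 0 0 0;0.4 0 0 0 0 0 0;0.4 0 0 0 0 0 0;0.4 0 0 0 0 0 0;0.4 0 0 0 0 0 0;0.4 0 0 0 0 0 0;0.4 0 0 0 0 0 0;0.4 0 0 0 0 0 0;0.4 0 0 0 0 0 0;0.4 0 0 0 0 0 0;0.4 0 0 0 0 0 0;0.4 0 0 0 0 0 0;0.4 0 0 0 0 0 0;0.4 0 0 0 0 0 0;0.4 0 0 0 0 0 0;0.3 0 0 0 0 0 0;0.2 0 0 0 0 0 0;0 0 0 0 0 0 0",
)

```text
time_s: 26.95
ee_pos: [500.7, -220.4, 48.5]
ee_rot: [3.071, -0.661, -0.004]
wrist_force: [-5.2, -1.0, 0.3]
opening: -0.1
grip_force: 2.7
```

>>> move_arm(
  moves="0.15 0 0 0 0 0 0;0.15 0 0 0 0 0 0;0.15 0 0 0 0 0 0;0.15 0 0 0 0 0 0;0.15 0 0 0 0 0 0;0 0 0 0 0 0 0",
)

```text
time_s: 27.7
ee_pos: [507.5, -223.5, 48.6]
ee_rot: [3.071, -0.661, -0.004]
wrist_force: [-6.5, -0.0, 0.8]
opening: -0.1
grip_force: 2.8
```

>>> move_arm(
  moves="0.1 0 0 0 0 0 0;0.1 0 0 0 0 0 0;0 0 0 0 0 0 0",
)

```text
time_s: 28.08
ee_pos: [509.1, -224.2, 48.5]
ee_rot: [3.071, -0.661, -0.005]
wrist_force: [-6.1, -0.2, 1.8]
opening: 0.2
grip_force: 3.1
```

>>> move_arm(
  moves="0.1 0 0 0 0 0 0;0.1 0 0 0 0 0 0;0 0 0 0 0 0 0",
)

```text
time_s: 28.45
ee_pos: [511.1, -225.2, 48.6]
ee_rot: [3.071, -0.661, -0.004]
wrist_force: [-6.1, 0.1, 0.3]
opening: -0.1
grip_force: 2.8
```

>>> move_arm(
  moves="0.1 0 0 0 0 0 0;0.05 0 0 0 0 0 0;0 0 0 0 0 0 0",
)

```text
time_s: 28.82
ee_pos: [512.2, -225.7, 48.5]
ee_rot: [3.071, -0.661, -0.005]
wrist_force: [-6.8, 0.1, 1.4]
opening: 0.2
grip_force: 3.2
```

>>> move_arm(
  moves="0.1 0 0 0 0 0 0;0.05 0 0 0 0 0 0;0 0 0 0 0 0 0",
)

```text
time_s: 29.2
ee_pos: [513.2, -226.2, 48.6]
ee_rot: [3.071, -0.661, -0.006]
wrist_force: [-7.5, 0.1, 1.7]
opening: 0.4
grip_force: 3.6
```

>>> move_arm(
  moves="0.05 0 0 0 0 0 0;0.05 0 0 0 0 0 0;0 0 0 0 0 0 0",
)

```text
time_s: 29.58
ee_pos: [513.5, -226.3, 48.6]
ee_rot: [3.071, -0.662, -0.008]
wrist_force: [-9.4, 1.2, 3.9]
opening: 0.3
grip_force: 4.4
```

>>> move_arm(
  moves="0.05 0 0 0 0 0 0;0.05 0 0 0 0 0 0;0 0 0 0 0 0 0",
)

```text
time_s: 29.95
ee_pos: [513.7, -226.5, 48.5]
ee_rot: [3.071, -0.662, -0.011]
wrist_force: [-9.9, 2.9, 5.9]
opening: 0.3
grip_force: 5.3
```

At the stop, ~12 N. Back off, then check with the wrist view.

>>> move_arm(
  moves="-0.3 0 0 0 0 0 0;-0.4 0 0 0 0 0 0;-0.5 0 0 0 0 0 0;-0.5 0 0 0 0 0 0;-0.5 0 0 0 0 0 0;-0.5 0 0 0 0 0 0;-1 0 0 0 0 0 0;-2 0 0 0 0 0 0;-2 0 0 0 0 0 0;-2 0 0 0 0 0 0;0 0 0 0 0 0 0;0 0 -4 0 0 0 0;0 0 -5 0 0 0 0;0 0 -5 0 0 0 0;0 0 -5 0 0 0 0;0 0 -5 0 0 0 0;0 0 0 0 0 0 0;0 0 0 0 0 0 0",
)

```text
time_s: 32.2
ee_pos: [428.3, -186.9, 288.5]
ee_rot: [-3.071, 0.661, 0.0]
wrist_force: [-0.4, 0.4, -0.0]
opening: -0.4
grip_force: 0.0
```

Run:
```python
from h import *
s=observe();c=cap('wrist','w7.png');print(s['ee_pos'],s['wrist_force'])
X=np.array([.911,-.412,0]);Y=np.array([.412,.911,0])
print('shut',proj(c,[567*X+6.4*Y+[0,0,82]]),'out',proj(c,[482*X+6.4*Y+[0,0,82]]))
```

```text
[ 428.28919639 -186.88287944  288.4969309 ] [-0.4448476   0.37613111 -0.04400004]
shut [[280.29903737  88.56449541]] out [[280.24037609 167.8359044 ]]
```

View pics/w7.png

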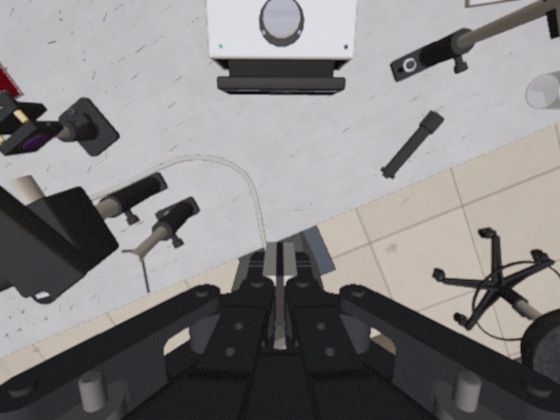

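The drawer's outer edge is at about (281,89), as predicted for shut (row 88.6; out would be 167.8). It stays shut with the arm clear.

```bash
python3 -c "
from cell import bot
print(bot.sign_off())"
```

```text
the job is handed in; nothing more can be done
None
```

The tall black lens tube is standing upright and fully home in the nest, the drawer is shut and holding on its catch, and the job is handed in at about 32 s; press forces read about 12 N at most, and the arm did not touch the other loose parts.

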